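# Index and lock the enamel decorator's turntable

## Task

Turn the decorating turntable by its rim until the engraved white mark faces the red pointer, then push the black knob of the lock bolt fully home so that the bolt sits in the rim's notch. Press only lightly on the wheel, never force the bolt against the rim, do not touch the copper dish with its fresh wire pattern, and leave the things around alone.

Things in the scene. Friction and masses are not known exactly. Their poses are not given: they have to be found in the camera images.
- stand: Fixed green stand. Origin on the table under the wheel's vertical axis, z up, +x level towards the red pointer and on along the lock bolt. Along x: wheel edge 120 mm, pointer tip 123, bolt guide 127 to 150 (44 mm wide, top 74 mm above the table), then the bolt's knob over a bracket 50 mm high that ends at 207 mm.
- wheel: Aluminium wheel faced with black rubber, 240 mm across, 20 mm thick, top about 70 mm above the table but bent out of true by up to 3 mm either way at radius 88 mm. Origin on the axis at the table; its +x points to the white mark. Turns endlessly either way, with 0.45 N m of dry friction, and stays where left. Its bearing is harmed by more than 28 N. One notch in the edge at the mark, about 14 mm wide and deep.
- dish: Copper dish blank fixed on the wheel's middle with fresh brass wires on top, 90 mm across, from 70 to 111 mm above the table; it turns with the wheel and must not be touched. Origin at its underside centre.
- hub (a point): Point on the wheel's axis at the mean height of its top, 70 mm above the table. The top is bare from radius 50 to 120 mm: shut fingers pressed down on it (12 N or so; under 8 N slips; grip varies; feel for the height) at a radius of about 88 mm, inside the notch, drag the wheel round.
- mark (a point): Engraved white radial line on the wheel's top, 36 mm long and 4 mm wide, in line with the notch; this point lies on it 95 mm from the axis, at the wheel's top.
- pointer (a point): Tip of the fixed red pointer just outside the wheel's edge, 123 mm from the axis, 75 mm above the table.
- bolt: Steel lock bolt, 11 mm thick, 60 mm above the table, along the stand's x, nose tapered to 7 mm. Slides 17 mm towards the axis to a firm stop against 2.5 N of friction and stays where left. Enters the notch only if the mark is within about 4 mm of the pointer's line, else jams on the rim. Origin on the axis at table height when out.
- knob (a point): Centre of the bolt's black upright knob, 20 mm across, from 80 to 107 mm above the table, on a 10 mm stem; this point is 93.5 mm above the table and at x = 190 mm in the stand's frame when the bolt is out, 173 mm when fully home. Push it towards the wheel's axis, or pinch it from above.
- bowl_c (a point): Bystander: centre of a white ceramic bowl, 90 mm across, 40 mm high, on the table.
- jar_c (a point): Bystander: centre of an amber glass jar with black cap, 52 mm across, 75 mm high.
- block_c (a point): Bystander: centre of a wooden block, 100 x 60 x 50 mm.

How it is judged:
By the outcome, as a careful person would: the job done as asked, in the order asked, and still so for the second after the job is handed in, with the robot touching nothing.
It also fails if it takes over 72 s, if anything falls off the work surface, if the arm or the gripper's body presses on something with over 40 N, if the wrist force passes 120 N, or if a joint passes its speed limit or range.

## Robot

A 6-joint arm with a two-finger parallel gripper is mounted at the origin on the work surface. World frame = base frame: x ahead of the robot, y to its left, z up, the work surface at z = 0. Lengths are in mm, angles in rad, forces in N, time in s.
With the tool pointing down it reaches from about 325 to 850 mm from the base axis. Payload 4.4 kg.
Tool frame: the origin (TCP) lies midway between the tips of the shut fingers; the grasp point (between the pads) lies 19 mm behind it; z points along the fingers, y is the line along which they close (so a half turn about z gives the same grasp; the last joint's range is limited). The gripper opens to 94 mm and grips with 3 to 60 N. Pads are 16 mm wide; open, the fingers measure 119 mm over their backs; the gripper's body (75 mm by 177 mm) begins 78 mm behind the grasp point.
Start: joints at [-1.454, 0.207, 1.542, -0, 1.393, -0.15], TCP at [152.138, -554.509, 166.547] pointing down, gripper open.
Joint ranges: [-2.73, 2.73], [-0.86, 2.22], [0.23, 2.46], [-1.11, 4.25], [0.08, 2.63], [-2.82, 2.82]. Speed limits (rad/s): [2.79, 2.79, 3.14, 3.14, 3.14, 3.14].

## Interface

Orientations are given as a rotation vector (axis times angle).
In Python, from workcell import robot gives the robot as it stands. The module is installed in compiled form; this text tells all that it offers.
- The arm moves only by the tool servo_tool, never from a script. Its argument "targets" is a list of rows, each a list of 3 entries, a list of its own where there are three numbers: the opening in per cent of the stroke, from 0 (shut) to 100 (fully open), then the shift along the tool's x, y, z in mm, then the turn, a rotation vector about the tool's x, y, z in rad. A call has exactly 8 rows; each row shifts and turns the commanded pose from where the row before left it, along the tool's axes as they then stand; what a row does not reach is not made up. A row lasts 1/8 s, in which the tool goes at most 62.5 mm and 10.7 degrees, less where a joint would pass 70% of its speed; a pose out of reach is approached as far as the arm can. A call with a gripper value outside its range is refused whole. The fingers move at their own pace and stop on an object; "squeeze" is the grip in N (left out, the last holds). Time passes only in rows, so rows that do not move let the fingers close, or fill a call up. It gives the time, the measured TCP pose, the force, the opening and the grip force at its end, in the units of the state.
- robot.state(): the state, without advancing time (a new reading comes with each control period).
- robot.snapshot(name): name is "scene" or "top" or "wrist"; returns the picture (480x640x3 uint8, blue, green, red); there is no depth.
- robot.camera_info(name): a dict with "fx", "fy", "cx", "cy" (pixels), "k1" (the pictures are not rectified: a ray, as slopes to the right and down, at radius r is drawn at 1 + k1 r^2 times it, then the intrinsics apply), "rvec" (rotation vector, rad) and "tvec" (3), from world to camera coordinates, as OpenCV has them; the wrist camera has in their place "hand_eye" (4x4, takes a point from camera to tool coordinates, whose origin is the TCP and whose axes are the flange's). Camera axes: x right, y down, z forward; pixel columns grow to the right and rows downward; lengths in mm; the calibration is good to about 2 mm. A picture is of the moment at which its call begins: read the wrist's pose just before it. camera_info takes no time and is no camera call.
- robot.sign_off(): hands the job in; it is judged then, once.
The state is a dict: "clock": time; "q": joint angles; "joint_vel": joint speeds; "effort": joint torques, N m; "eef_pos": TCP position; "orientation": TCP orientation; "force": force on the tool from outside, world axes, zero at the start; "torque": the same for the moment, N m; "gripper_width": opening from 0.0 (shut) to 1.0 (fully open); "grasp_force": force on a finger pad.
Only numpy, scipy, OpenCV 4.12 (cv2) and the standard library are available. Lean on these libraries where they do the work, as an engineer would, in place of code of your own. Each camera call takes 0.05 s, during which the arm holds its last target. There are 200 camera calls.

## Working session

There is one attempt and no reset: what is moved stays moved. The work goes in short steps, Python scripts to look and compute and a tool call to move; the robot and the scene stay as the last step left them, time stands still between calls to the robot, and variables do not carry over. Pictures are saved under pics/ and viewed, at most 10 in all, crops included, and the job is handed in when it is done.

Besides the shell and the picture viewer there is one more tool, called after ">>>" as a command line: name --argument value ..., lists and objects as JSON in quotes. servo_tool: Moves the arm, as the interface text tells. Its arguments: {"type":"object","properties":{"targets":{"type":"array","items":{"type":"array"}},"squeeze":{"type":"number"}},"required":["targets"]}

```bash
mkdir -p pics
cat > h.py <<'E'
import numpy as np, cv2
from scipy.spatial.transform import Rotation as R
from workcell import robot
def ray(name,px,state=None):
    c=robot.camera_info(name)
    d=np.array([(px[0]-c['cx'])/c['fx'],(px[1]-c['cy'])/c['fy']]); u=d.copy()
    for _ in range(20): u=d/(1+c['k1']*(u@u))
    v=np.array([u[0],u[1],1.])
    if 'hand_eye' in c:
        H=np.array(c['hand_eye']); Rt=R.from_rotvec(state['orientation']).as_matrix()
        return Rt@H[:3,3]+np.array(state['eef_pos']), Rt@H[:3,:3]@v
    M=R.from_rotvec(np.ravel(c['rvec'])).as_matrix()
    return -M.T@np.ravel(c['tvec']), M.T@v
def plane(name,px,z,state=None):
    o,v=ray(name,px,state); return o+v*(z-o[2])/v[2]
E
python3 - <<'E'
from h import *
for n in("scene","top"):
    cv2.imwrite(f"pics/{n}0.png",robot.snapshot(n)); c=robot.camera_info(n); print(n,c, ray(n,(320,240)))
s=robot.state();print(s)
print(robot.camera_info("wrist"))
E
```

```text
scene {'fx': 462.00393072710517, 'fy': 462.00393072710517, 'cx': 324.1009592445032, 'cy': 242.431448526253, 'k1': -0.05122640990287205, 'rvec': array([ 2.10411155,  1.53119108, -0.49536063]), 'tvec': array([-198.4144068 , -342.70977249, 1413.43305072])} (array([1107.63244927, -141.20007243,  952.79806399]), array([-0.55955629,  0.16518233, -0.81223029]))
top {'fx': 496.97753146682015, 'fy': 496.97753146682015, 'cx': 318.7353217402413, 'cy': 237.00392319425382, 'k1': -0.1394601041617517, 'rvec': array([ 2.14766727, -2.18512951,  0.09090349]), 'tvec': array([  58.0673453 ,  527.60470549, 1010.1920899 ])} (array([ 429.19588923,   37.28973948, 1056.70571322]), array([ 0.08985195,  0.00880609, -0.9959377 ]))
{'clock': 0.1, 'q': array([-1.45349822e+00,  2.07324332e-01,  1.54281248e+00, -1.97634043e-05,
        1.39350075e+00, -1.50515041e-01]), 'joint_vel': array([-0.00135827, -0.00110267, -0.0030848 , -0.00181787,  0.00021825,
        0.00126411]), 'effort': array([-2.55511841e-04, -3.71862531e+01, -2.82291859e+01,  6.99818856e-02,
        3.10699758e-02, -5.17187266e-05]), 'eef_pos': array([ 152.03566083, -553.69333553,  165.51228873]), 'orientation': array([-3.11144144e+00, -4.19156274e-01, -2.27833425e-05]), 'force': array([0.99782667, 0.10070457, 0.20448807]), 'torque': array([ 0.07975585, -0.02015622,  0.01109622]), 'grasp_force': 0.0, 'gripper_width': 1.003329218408957}
{'fx': 350.01562485734405, 'fy': 350.01562485734405, 'cx': 316.67961710671705, 'cy': 237.2542297995233, 'k1': -0.06706352753127348, 'hand_eye': array([[ 4.70538894e-04, -9.63990122e-01, -2.65937630e-01,
         7.76180322e+01],
       [ 9.99999884e-01,  4.27007876e-04,  2.21508574e-04,
         5.89725789e-02],
       [-9.99746146e-05, -2.65937703e-01,  9.63990212e-01,
        -2.19120468e+02],
       [ 0.00000000e+00,  0.00000000e+00,  0.00000000e+00,
         1.00000000e+00]])}
```

View pics/top0.png

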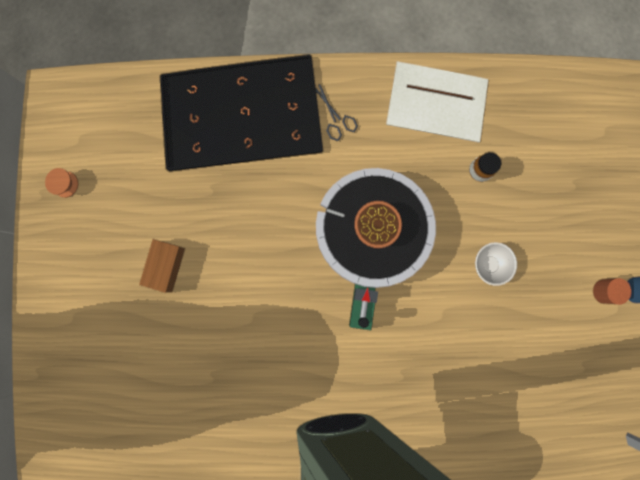

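View pics/scene0.png

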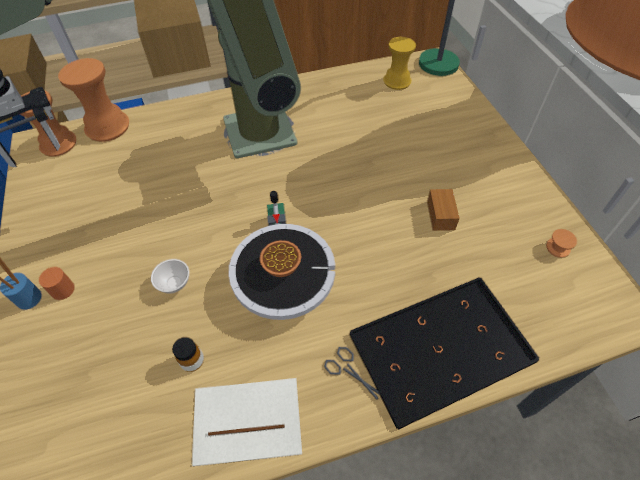

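The top view shows the wheel at about (376,227), the mark running (322,207)–(344,216), red pointer (367,295) and black knob (364,321). The bolt is on the robot's side of the wheel; block, jar and bowl are clear of it. Next I measure these.

```bash
cat > m.py <<'E'
from h import *
def measure(img,draw=None):
    hsv=cv2.cvtColor(img,cv2.COLOR_BGR2HSV); H,S,V=cv2.split(hsv)
    def big(m,roi):
        z=np.zeros_like(m);x0,y0,x1,y1=roi;z[y0:y1,x0:x1]=m[y0:y1,x0:x1]
        n,l,st,c=cv2.connectedComponentsWithStats(z); i=1+np.argmax(st[1:,4]); return (l==i).astype(np.uint8),c[i],st[i]
    out={}
    roi=(300,150,455,335)
    blk,c,st=big(((V<70)&(S<110)).astype(np.uint8)*255,(310,165,440,290))
    out['blk']=(c,st)
    cn=max(cv2.findContours(blk,cv2.RETR_EXTERNAL,cv2.CHAIN_APPROX_NONE)[0],key=len)
    P=np.array([plane('top',p,70)[:2] for p in cn.reshape(-1,2)])
    hull=cv2.convexHull(P.astype(np.float32)); out['wheel']=cv2.fitEllipse(hull)
    red,c,st=big((((H<6)|(H>174))&(S>170)&(V>90)).astype(np.uint8)*255,(340,280,400,330))
    out['red']=(c,st, plane('top',c,75)); 
    dish,c,st=big(((H<18)&(S>130)&(V>90)).astype(np.uint8)*255,(345,190,415,260)); out['dish']=(c,st,plane('top',c,111))
    return out
if __name__=="__main__":
    img=cv2.imread('pics/top0.png')
    for k,v in measure(img).items(): print(k,v)
    for n,p,z in (('mark_out',(321,206),70),('mark_in',(344,216),70),('knob',(364,321),107),('wheelL',(316,227),65),('wheelR',(436,227),65),('wheelT',(376,168),65),('wheelB',(376,287),65),('redtip',(368,288),75)): print(n,plane('top',p,z).round(1))
    cv2.imwrite('pics/c0.png',cv2.resize(img[160:340,300:450],None,fx=3.3,fy=3.3,interpolation=cv2.INTER_CUBIC))
E
python3 m.py
```

```text
blk (array([375.29200128, 227.79778349]), array([ 325,  176,  102,  102, 6226], dtype=int32))
wheel ((543.85986328125, -65.81776428222656), (204.0959014892578, 204.9163360595703), 110.02277374267578)
red (array([366.02380952, 296.07142857]), array([363, 290,   6,  11,  42], dtype=int32), array([405.45854073, -42.64447517,  75.        ]))
dish (array([378.28383604, 224.10208817]), array([ 355,  201,   47,   47, 1293], dtype=int32), array([543.11609149, -66.62934486, 111.        ]))
mark_out [586.7  42.8  70. ]
mark_in [565.6  -2.9  70. ]
knob [359.1 -35.2 107. ]
wheelL [545.   53.6  65. ]
wheelR [ 540.8 -188.5   65. ]
wheelT [663.9 -70.6  65. ]
wheelB [422.8 -63.7  65. ]
redtip [421.2 -46.9  75. ]
```

View pics/c0.png

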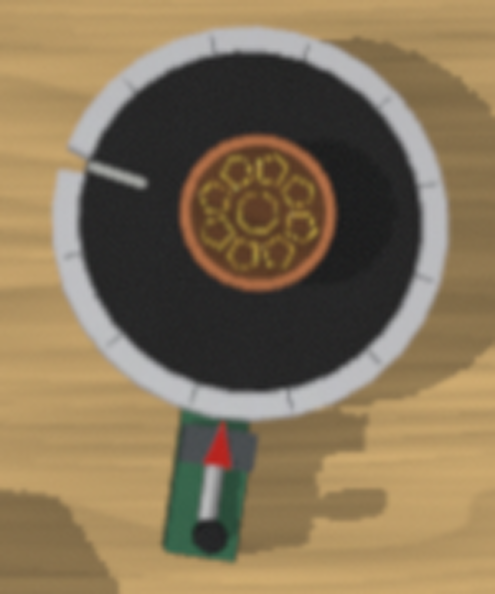

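>>> servo_tool --targets '[[0, [0, 0, -40], [0, 0, 0.134]], [0, [0, 0, -40], [0, 0, 0.134]], [0, [39, -43, 0], [0, 0, 0]], [0, [39, -43, 0], [0, 0, 0]], [0, [39, -43, 0], [0, 0, 0]], [0, [39, -43, 0], [0, 0, 0]], [0, [39, -43, 0], [0, 0, 0]], [0, [39, -43, 0], [0, 0, 0]]]' --squeeze 20

```text
clock: 1.1
eef_pos: [387.0, -294.8, 246.2]
orientation: [-3.141, 0.001, 0.0]
force: [0.5, -0.1, 0.1]
gripper_width: 0.185
grasp_force: 0.0
```

Run:
```python
from h import *
A=np.array([543.5,-66.2])
for n,c,z in(('tip',(222,418),75),('knob',(209,535),107),('mout',(88,166),70),('min',(147,185),70),('notch',(66,161),65)):
    p=plane('top',(300+c[0]/3.3,160+c[1]/3.3),z)[:2]; d=p-A; print(n,p.round(1),np.hypot(*d).round(1),np.degrees(np.arctan2(d[1],d[0])).round(1))
s=robot.state();print(s['clock'],s['eef_pos'],s['orientation'],s['force'])
```

```text
tip [423.9 -45.5] 121.4 170.2
knob [357.  -33.9] 189.3 170.2
mout [577.8  31.6] 103.7 70.7
min [565.5  -4. ] 66.0 70.6
notch [581.9  45. ] 117.6 71.0
1.1 [ 386.98978698 -294.76318469  246.16383207] [-3.14124345e+00  6.95222802e-04  3.50412893e-04] [ 0.5373088  -0.09902806  0.13796452]
```

>>> servo_tool --targets '[[0, [39, -44, 0], [0, 0, 0]], [0, [39, -44, 0], [0, 0, 0]], [0, [39, -44, 0], [0, 0, 0]], [0, [39, -44, 0], [0, 0, 0]], [0, [39, -45, 0], [0, 0, 0]], [0, [41, -45, 0], [0, 0, 0]], [0, [0, 0, 60], [0, 0, 0]], [0, [0, 0, 60], [0, 0, 0]]]'

```text
clock: 2.1
eef_pos: [623.2, -29.5, 125.3]
orientation: [3.141, 0.003, 0.003]
force: [0.3, -0.1, -0.0]
gripper_width: 0.007
grasp_force: 0.0
```

>>> servo_tool --targets '[[0, [0, 0, 30], [0, 0, 0]], [0, [0, 0, 10], [0, 0, 0]], [0, [0, 0, 5], [0, 0, 0]], [0, [0, 0, 3], [0, 0, 0]], [0, [0, 0, 0], [0, 0, 0]], [0, [0, 0, 0], [0, 0, 0]], [0, [0, 0, 0], [0, 0, 0]], [0, [0, 0, 0], [0, 0, 0]]]'

```text
clock: 3.1
eef_pos: [622.4, -30.6, 78.8]
orientation: [3.142, -0.0, 0.001]
force: [0.7, -0.3, 0.1]
gripper_width: 0.003
grasp_force: 0.0
```

Feel for the surface in small steps.

>>> servo_tool --targets '[[0, [0, 0, 1], [0, 0, 0]], [0, [0, 0, 1], [0, 0, 0]], [0, [0, 0, 1], [0, 0, 0]], [0, [0, 0, 1], [0, 0, 0]], [0, [0, 0, 0.5], [0, 0, 0]], [0, [0, 0, 0.5], [0, 0, 0]], [0, [0, 0, 0], [0, 0, 0]], [0, [0, 0, 0], [0, 0, 0]]]'

```text
clock: 4.1
eef_pos: [622.3, -30.6, 73.6]
orientation: [-3.142, 0.0, -0.0]
force: [-0.4, -1.0, -0.0]
gripper_width: 0.003
grasp_force: 0.0
```

>>> servo_tool --targets '[[0, [0, 0, 0.5], [0, 0, 0]], [0, [0, 0, 0.5], [0, 0, 0]], [0, [0, 0, 0.5], [0, 0, 0]], [0, [0, 0, 0], [0, 0, 0]], [0, [0, 0, 0], [0, 0, 0]], [0, [0, 0, 0], [0, 0, 0]], [0, [0, 0, 0], [0, 0, 0]], [0, [0, 0, 0], [0, 0, 0]]]'

```text
clock: 5.1
eef_pos: [622.3, -30.6, 72.0]
orientation: [3.142, -0.0, 0.0]
force: [-0.9, -0.3, 1.4]
gripper_width: 0.008
grasp_force: 0.0
```

>>> servo_tool --targets '[[0, [0, 0, 0.5], [0, 0, 0]], [0, [0, 0, 0], [0, 0, 0]], [0, [0, 0, 0.5], [0, 0, 0]], [0, [0, 0, 0], [0, 0, 0]], [0, [0, 0, 0], [0, 0, 0]], [0, [0, 0, 0], [0, 0, 0]], [0, [0, 0, 0], [0, 0, 0]], [0, [0, 0, 0], [0, 0, 0]]]'

```text
clock: 6.1
eef_pos: [622.2, -30.6, 71.0]
orientation: [-3.142, 0.0, -0.0]
force: [-0.8, -0.2, -0.0]
gripper_width: 0.004
grasp_force: 0.0
```

>>> servo_tool --targets '[[0, [0, 0, 0.5], [0, 0, 0]], [0, [0, 0, 0.5], [0, 0, 0]], [0, [0, 0, 0.5], [0, 0, 0]], [0, [0, 0, 0], [0, 0, 0]], [0, [0, 0, 0], [0, 0, 0]], [0, [0, 0, 0], [0, 0, 0]], [0, [0, 0, 0], [0, 0, 0]], [0, [0, 0, 0], [0, 0, 0]]]'

```text
clock: 7.1
eef_pos: [622.3, -30.6, 69.6]
orientation: [3.142, -0.0, 0.0]
force: [0.4, 0.0, -1.0]
gripper_width: 0.003
grasp_force: 0.0
```

>>> servo_tool --targets '[[0, [0, 0, 0.5], [0, 0, 0]], [0, [0, 0, 0.5], [0, 0, 0]], [0, [0, 0, 0.5], [0, 0, 0]], [0, [0, 0, 0], [0, 0, 0]], [0, [0, 0, 0], [0, 0, 0]], [0, [0, 0, 0], [0, 0, 0]], [0, [0, 0, 0], [0, 0, 0]], [0, [0, 0, 0], [0, 0, 0]]]'

```text
clock: 8.1
eef_pos: [622.3, -30.6, 68.1]
orientation: [3.142, -0.0, 0.0]
force: [0.7, 0.1, 0.9]
gripper_width: 0.004
grasp_force: 0.0
```

>>> servo_tool --targets '[[0, [0, 0, 0.5], [0, 0, 0]], [0, [0, 0, 0.3], [0, 0, 0]], [0, [0, 0, 0.3], [0, 0, 0]], [0, [0, 0, 0], [0, 0, 0]], [0, [0, 0, 0], [0, 0, 0]], [0, [0, 0, 0], [0, 0, 0]], [0, [0, 0, 0], [0, 0, 0]], [0, [0, 0, 0], [0, 0, 0]]]'

```text
clock: 9.1
eef_pos: [622.2, -30.6, 66.9]
orientation: [3.142, -0.0, -0.0]
force: [0.4, 0.3, -0.4]
gripper_width: 0.005
grasp_force: 0.0
```

>>> servo_tool --targets '[[0, [0, 0, 0.4], [0, 0, 0]], [0, [0, 0, 0.3], [0, 0, 0]], [0, [0, 0, 0.3], [0, 0, 0]], [0, [0, 0, 0], [0, 0, 0]], [0, [0, 0, 0], [0, 0, 0]], [0, [0, 0, 0], [0, 0, 0]], [0, [0, 0, 0], [0, 0, 0]], [0, [0, 0, 0], [0, 0, 0]]]'

```text
clock: 10.1
eef_pos: [622.2, -30.6, 66.0]
orientation: [3.142, -0.0, 0.0]
force: [-0.3, 0.4, 0.3]
gripper_width: 0.004
grasp_force: 0.0
```

Run:
```python
from h import *
s=robot.state(); a=robot.snapshot("wrist"); b=robot.snapshot("scene")
cv2.imwrite("pics/w1.png",np.hstack([cv2.resize(a,(400,300)),cv2.resize(b[150:350,180:400],(400,300))]))
```

```text
(no output)
```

View pics/w1.png

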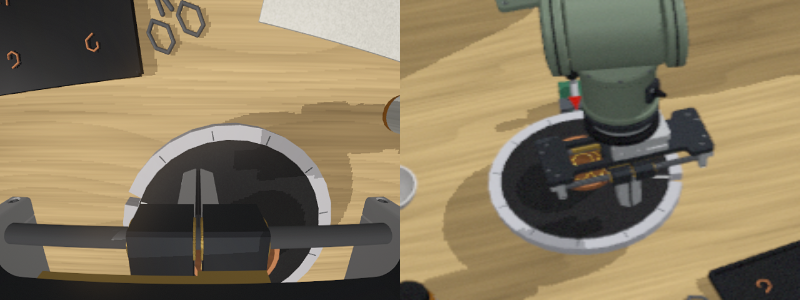

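The wrist view (left half) shows the shut fingers' tips at (197,170) over the black rubber, with no clear contact yet; the notch is at about (130,197). Continue feeling.

>>> servo_tool --targets '[[0, [0, 0, 0.4], [0, 0, 0]], [0, [0, 0, 0.3], [0, 0, 0]], [0, [0, 0, 0.3], [0, 0, 0]], [0, [0, 0, 0], [0, 0, 0]], [0, [0, 0, 0], [0, 0, 0]], [0, [0, 0, 0], [0, 0, 0]], [0, [0, 0, 0], [0, 0, 0]], [0, [0, 0, 0], [0, 0, 0]]]'

```text
clock: 11.2
eef_pos: [622.2, -30.6, 65.0]
orientation: [-3.142, 0.0, 0.0]
force: [0.2, 0.3, -0.7]
gripper_width: 0.007
grasp_force: 0.0
```

>>> servo_tool --targets '[[0, [0, 0, 0.3], [0, 0, 0]], [0, [0, 0, 0.3], [0, 0, 0]], [0, [0, 0, 0.4], [0, 0, 0]], [0, [0, 0, 0], [0, 0, 0]], [0, [0, 0, 0], [0, 0, 0]], [0, [0, 0, 0], [0, 0, 0]], [0, [0, 0, 0], [0, 0, 0]], [0, [0, 0, 0], [0, 0, 0]]]'

```text
clock: 12.2
eef_pos: [622.2, -30.6, 63.9]
orientation: [-3.142, 0.0, 0.0]
force: [-0.9, 0.6, 0.2]
gripper_width: 0.004
grasp_force: 0.0
```

>>> servo_tool --targets '[[0, [0, 0, 0.3], [0, 0, 0]], [0, [0, 0, 0.3], [0, 0, 0]], [0, [0, 0, 0.4], [0, 0, 0]], [0, [0, 0, 0], [0, 0, 0]], [0, [0, 0, 0], [0, 0, 0]], [0, [0, 0, 0], [0, 0, 0]], [0, [0, 0, 0], [0, 0, 0]], [0, [0, 0, 0], [0, 0, 0]]]'

```text
clock: 13.2
eef_pos: [622.3, -30.6, 63.0]
orientation: [3.142, -0.0, 0.0]
force: [-0.0, -0.3, -0.0]
gripper_width: 0.002
grasp_force: 0.0
```

Run:
```python
from h import *
s=robot.state(); print(s['eef_pos'],s['force'],s['torque'],s['effort'])
a=robot.snapshot("wrist"); cv2.imwrite("pics/w2.png",cv2.resize(a[180:400,180:480],None,fx=2.5,fy=2.5))
```

```text
[622.25176373 -30.60705727  62.96346975] [-0.00149057 -0.26471388 -0.02543534] [-0.01449278  0.00819179 -0.01333087] [-2.06461613e-05 -4.31393087e+01 -2.60872507e+01  2.77188420e-02
 -6.94739842e-02 -2.24727927e-06]
```

View pics/w2.png

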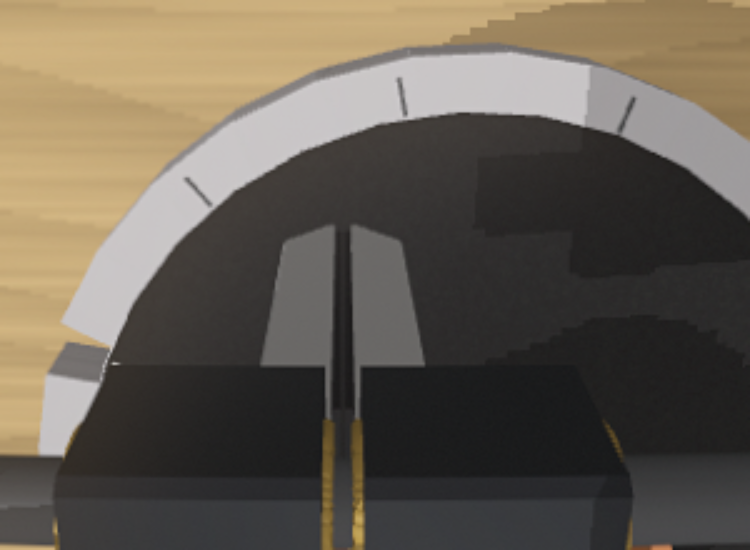

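The crop shows the fingertips at about (343,228), still over the rubber without force; the rim arc runs through (62,322), (405,47), (590,67). I check the wheel height from this arc.

Run:
```python
from h import *
from scipy.optimize import least_squares
s=robot.state()
rim=[(62,322),(170,180-10),(240,112),(320,72),(405,47),(515,46),(588,66)]
rub=[(112,350),(140,290),(182,243),(235,192),(300,150),(380,124),(465,113),(538,117),(620,136),(690,168)]
A=np.array([543.5,-66.2])
for z in (55,60,65,70,75):
    o=[]
    for pts in(rim,rub):
        P=np.array([plane('wrist',(180+x/2.5,180+y/2.5),z,s)[:2] for x,y in pts])
        f=least_squares(lambda v:np.hypot(*(P-v[:2]).T)-v[2],[*A,110])
        o.append((f.x.round(1),np.hypot(*(P-A).T).mean().round(1)))
    print(z,o)
print(plane('wrist',(180+343/2.5,180+228/2.5),s['eef_pos'][2],s))
```

```text
55 [(array([540. , -66.1, 123.3]), np.float64(120.4)), (array([533.2, -68.6, 112.6]), np.float64(103.7))]
60 [(array([543.5, -65.4, 120.6]), np.float64(120.9)), (array([536.9, -67.8, 110.1]), np.float64(104.4))]
65 [(array([547.1, -64.6, 117.9]), np.float64(121.4)), (array([540.5, -67. , 107.6]), np.float64(105.0))]
70 [(array([550.6, -63.8, 115.2]), np.float64(121.9)), (array([544.2, -66.1, 105.2]), np.float64(105.7))]
75 [(array([554.1, -63. , 112.5]), np.float64(122.4)), (array([547.9, -65.3, 102.7]), np.float64(106.5))]
[615.93218015 -31.00572223  62.97230801]
```

>>> servo_tool --targets '[[0, [0, 0, 0.3], [0, 0, 0]], [0, [0, 0, 0.3], [0, 0, 0]], [0, [0, 0, 0.4], [0, 0, 0]], [0, [0, 0, 0], [0, 0, 0]], [0, [0, 0, 0], [0, 0, 0]], [0, [0, 0, 0], [0, 0, 0]], [0, [0, 0, 0], [0, 0, 0]], [0, [0, 0, 0], [0, 0, 0]]]'

```text
clock: 14.25
eef_pos: [622.3, -30.6, 61.9]
orientation: [3.142, -0.0, 0.0]
force: [-0.3, -0.7, 0.2]
gripper_width: 0.004
grasp_force: 0.0
```

>>> servo_tool --targets '[[0, [0, 0, 0.3], [0, 0, 0]], [0, [0, 0, 0.3], [0, 0, 0]], [0, [0, 0, 0.4], [0, 0, 0]], [0, [0, 0, 0], [0, 0, 0]], [0, [0, 0, 0], [0, 0, 0]], [0, [0, 0, 0], [0, 0, 0]], [0, [0, 0, 0], [0, 0, 0]], [0, [0, 0, 0], [0, 0, 0]]]'

```text
clock: 15.25
eef_pos: [622.2, -30.6, 61.0]
orientation: [-3.142, 0.0, 0.0]
force: [-0.8, -0.1, 0.9]
gripper_width: 0.006
grasp_force: 0.0
```

>>> servo_tool --targets '[[0, [0, 0, 0.3], [0, 0, 0]], [0, [0, 0, 0.3], [0, 0, 0]], [0, [0, 0, 0.4], [0, 0, 0]], [0, [0, 0, 0], [0, 0, 0]], [0, [0, 0, 0], [0, 0, 0]], [0, [0, 0, 0], [0, 0, 0]], [0, [0, 0, 0], [0, 0, 0]], [0, [0, 0, 0], [0, 0, 0]]]'

```text
clock: 16.25
eef_pos: [622.3, -30.6, 60.0]
orientation: [-3.142, 0.0, -0.0]
force: [0.3, 0.9, 0.2]
gripper_width: 0.005
grasp_force: 0.0
```

Run:
```python
from h import *
b=robot.snapshot("scene"); cv2.imwrite("pics/s2.png",cv2.resize(b[190:320,225:345],None,fx=4.5,fy=4.5,interpolation=cv2.INTER_CUBIC))
c=robot.camera_info('scene')
for p in([622.3,-30.6,60],[622.3,-30.6,70],[622.3,-30.6,80]):
    M=R.from_rotvec(np.ravel(c['rvec'])).as_matrix(); q=M@np.array(p)+np.ravel(c['tvec']); u=q[:2]/q[2]; u*=1+c['k1']*(u@u)
    px=np.array([c['fx']*u[0]+c['cx'],c['fy']*u[1]+c['cy']]); print(p,px.round(1),((px-[225,190])*4.5).round())
```

```text
[622.3, -30.6, 60] [307.  293.7] [369. 467.]
[622.3, -30.6, 70] [306.8 291.4] [368. 457.]
[622.3, -30.6, 80] [306.6 289.2] [367. 446.]
```

View pics/s2.png

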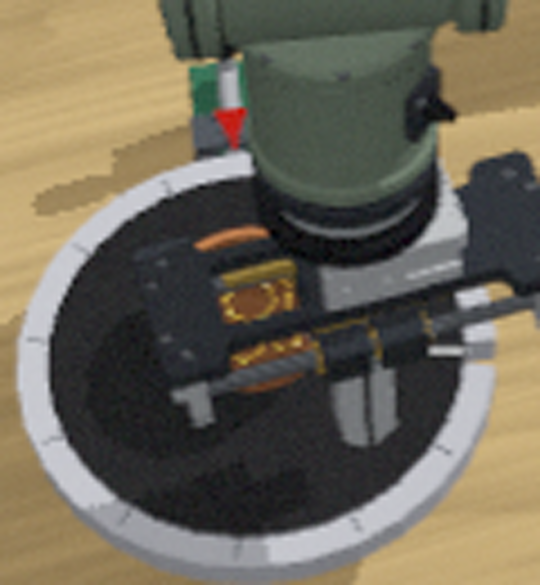

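The crop shows the fingertips ending at about (368,445), which projects to z≈80 rather than 60: the tips sit somewhat above the reported TCP, still clear of the rubber. Continue down.

>>> servo_tool --targets '[[0, [0, 0, 0.5], [0, 0, 0]], [0, [0, 0, 0.5], [0, 0, 0]], [0, [0, 0, 0.5], [0, 0, 0]], [0, [0, 0, 0.5], [0, 0, 0]], [0, [0, 0, 0], [0, 0, 0]], [0, [0, 0, 0], [0, 0, 0]], [0, [0, 0, 0], [0, 0, 0]], [0, [0, 0, 0], [0, 0, 0]]]'

```text
clock: 17.3
eef_pos: [622.3, -30.6, 58.0]
orientation: [-3.142, 0.0, -0.0]
force: [-0.3, 0.4, 0.5]
gripper_width: 0.004
grasp_force: 0.0
```

>>> servo_tool --targets '[[0, [0, 0, 0.5], [0, 0, 0]], [0, [0, 0, 0.5], [0, 0, 0]], [0, [0, 0, 0.5], [0, 0, 0]], [0, [0, 0, 0], [0, 0, 0]], [0, [0, 0, 0], [0, 0, 0]], [0, [0, 0, 0], [0, 0, 0]], [0, [0, 0, 0], [0, 0, 0]], [0, [0, 0, 0], [0, 0, 0]]]'

```text
clock: 18.3
eef_pos: [622.2, -30.6, 56.5]
orientation: [3.142, -0.0, 0.0]
force: [0.6, 0.1, -0.9]
gripper_width: 0.007
grasp_force: 0.0
```

>>> servo_tool --targets '[[0, [0, 0, 0.5], [0, 0, 0]], [0, [0, 0, 0.5], [0, 0, 0]], [0, [0, 0, 0.5], [0, 0, 0]], [0, [0, 0, 0], [0, 0, 0]], [0, [0, 0, 0], [0, 0, 0]], [0, [0, 0, 0], [0, 0, 0]], [0, [0, 0, 0], [0, 0, 0]], [0, [0, 0, 0], [0, 0, 0]]]'

```text
clock: 19.3
eef_pos: [622.3, -30.6, 55.0]
orientation: [-3.142, 0.0, -0.0]
force: [0.0, -0.0, 0.2]
gripper_width: 0.005
grasp_force: 0.0
```

>>> servo_tool --targets '[[0, [0, 0, 0.4], [0, 0, 0]], [0, [0, 0, 0.4], [0, 0, 0]], [0, [0, 0, 0.4], [0, 0, 0]], [0, [0, 0, 0.3], [0, 0, 0]], [0, [0, 0, 0], [0, 0, 0]], [0, [0, 0, 0], [0, 0, 0]], [0, [0, 0, 0], [0, 0, 0]], [0, [0, 0, 0], [0, 0, 0]]]'

```text
clock: 20.3
eef_pos: [622.2, -30.6, 53.5]
orientation: [3.142, -0.0, 0.0]
force: [-0.4, 0.3, 0.2]
gripper_width: 0.004
grasp_force: 0.0
```

>>> servo_tool --targets '[[0, [0, 0, 0.4], [0, 0, 0]], [0, [0, 0, 0.4], [0, 0, 0]], [0, [0, 0, 0.4], [0, 0, 0]], [0, [0, 0, 0], [0, 0, 0]], [0, [0, 0, 0], [0, 0, 0]], [0, [0, 0, 0], [0, 0, 0]], [0, [0, 0, 0], [0, 0, 0]], [0, [0, 0, 0], [0, 0, 0]]]'

```text
clock: 21.3
eef_pos: [622.3, -30.6, 52.3]
orientation: [-3.142, 0.0, -0.0]
force: [-0.1, -0.7, 0.0]
gripper_width: 0.004
grasp_force: 0.0
```

>>> servo_tool --targets '[[0, [0, 0, 0.4], [0, 0, 0]], [0, [0, 0, 0.4], [0, 0, 0]], [0, [0, 0, 0.4], [0, 0, 0]], [0, [0, 0, 0], [0, 0, 0]], [0, [0, 0, 0], [0, 0, 0]], [0, [0, 0, 0], [0, 0, 0]], [0, [0, 0, 0], [0, 0, 0]], [0, [0, 0, 0], [0, 0, 0]]]'

```text
clock: 22.3
eef_pos: [622.3, -30.6, 51.1]
orientation: [3.142, -0.0, 0.0]
force: [0.4, -0.5, 0.8]
gripper_width: 0.007
grasp_force: 0.0
```

Run:
```python
from h import *
s=robot.state(); print(s['eef_pos'],s['force'],s['torque'])
a=robot.snapshot("wrist")[150:350,180:480]; b=robot.snapshot("scene")[230:320,250:350]
cv2.imwrite("pics/x3.png",np.hstack([cv2.resize(a,(450,300)),cv2.resize(b,(333,300),interpolation=cv2.INTER_CUBIC)]))
```

```text
[622.2595329  -30.60471624  51.0746717 ] [ 0.38052245 -0.49232155  0.82889774] [ 0.01195608 -0.03505253  0.03414505]
```

View pics/x3.png

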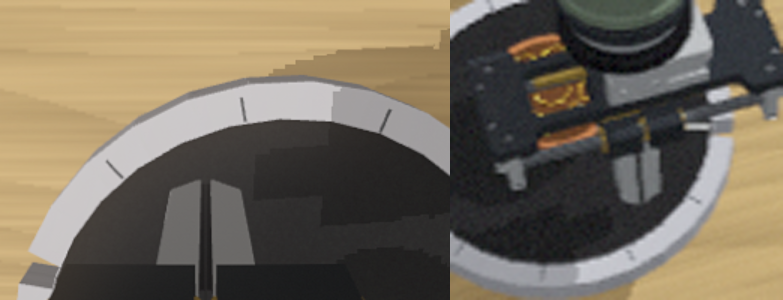

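The wrist half shows fingertips at (205,182) over rubber; in the scene half they end at (640,205), i.e. about z≈70 – contact should be imminent. Continue with small steps.

>>> servo_tool --targets '[[0, [0, 0, 0.4], [0, 0, 0]], [0, [0, 0, 0.4], [0, 0, 0]], [0, [0, 0, 0.4], [0, 0, 0]], [0, [0, 0, 0], [0, 0, 0]], [0, [0, 0, 0], [0, 0, 0]], [0, [0, 0, 0], [0, 0, 0]], [0, [0, 0, 0], [0, 0, 0]], [0, [0, 0, 0], [0, 0, 0]]]'

```text
clock: 23.4
eef_pos: [622.2, -30.6, 49.9]
orientation: [-3.142, 0.0, 0.0]
force: [-0.1, -0.9, -1.0]
gripper_width: 0.006
grasp_force: 0.0
```

>>> servo_tool --targets '[[0, [0, 0, 0.4], [0, 0, 0]], [0, [0, 0, 0.4], [0, 0, 0]], [0, [0, 0, 0.4], [0, 0, 0]], [0, [0, 0, 0], [0, 0, 0]], [0, [0, 0, 0], [0, 0, 0]], [0, [0, 0, 0], [0, 0, 0]], [0, [0, 0, 0], [0, 0, 0]], [0, [0, 0, 0], [0, 0, 0]]]'

```text
clock: 24.4
eef_pos: [622.2, -30.6, 48.7]
orientation: [-3.142, 0.0, -0.0]
force: [-1.5, -0.3, 0.6]
gripper_width: 0.002
grasp_force: 0.0
```

>>> servo_tool --targets '[[0, [0, 0, 0.4], [0, 0, 0]], [0, [0, 0, 0.4], [0, 0, 0]], [0, [0, 0, 0.4], [0, 0, 0]], [0, [0, 0, 0], [0, 0, 0]], [0, [0, 0, 0], [0, 0, 0]], [0, [0, 0, 0], [0, 0, 0]], [0, [0, 0, 0], [0, 0, 0]], [0, [0, 0, 0], [0, 0, 0]]]'

```text
clock: 25.4
eef_pos: [622.2, -30.6, 47.5]
orientation: [-3.142, 0.0, 0.0]
force: [-0.5, -0.2, 0.0]
gripper_width: 0.003
grasp_force: 0.0
```

>>> servo_tool --targets '[[0, [0, 0, 0.5], [0, 0, 0]], [0, [0, 0, 0.5], [0, 0, 0]], [0, [0, 0, 0.5], [0, 0, 0]], [0, [0, 0, 0], [0, 0, 0]], [0, [0, 0, 0], [0, 0, 0]], [0, [0, 0, 0], [0, 0, 0]], [0, [0, 0, 0], [0, 0, 0]], [0, [0, 0, 0], [0, 0, 0]]]'

```text
clock: 26.4
eef_pos: [622.2, -30.6, 45.9]
orientation: [-3.142, 0.0, 0.0]
force: [0.0, -0.1, -0.3]
gripper_width: 0.007
grasp_force: 0.0
```

>>> servo_tool --targets '[[0, [0, 0, 0.5], [0, 0, 0]], [0, [0, 0, 0.5], [0, 0, 0]], [0, [0, 0, 0.5], [0, 0, 0]], [0, [0, 0, 0], [0, 0, 0]], [0, [0, 0, 0], [0, 0, 0]], [0, [0, 0, 0], [0, 0, 0]], [0, [0, 0, 0], [0, 0, 0]], [0, [0, 0, 0], [0, 0, 0]]]'

```text
clock: 27.4
eef_pos: [622.3, -30.6, 44.5]
orientation: [-3.142, 0.0, -0.0]
force: [0.1, -0.0, -0.5]
gripper_width: 0.006
grasp_force: 0.0
```

>>> servo_tool --targets '[[0, [0, 0, 0.5], [0, 0, 0]], [0, [0, 0, 0.5], [0, 0, 0]], [0, [0, 0, 0.5], [0, 0, 0]], [0, [0, 0, 0], [0, 0, 0]], [0, [0, 0, 0], [0, 0, 0]], [0, [0, 0, 0], [0, 0, 0]], [0, [0, 0, 0], [0, 0, 0]], [0, [0, 0, 0], [0, 0, 0]]]'

```text
clock: 28.4
eef_pos: [622.3, -30.6, 43.0]
orientation: [3.142, -0.0, 0.0]
force: [1.1, -0.3, 0.3]
gripper_width: 0.006
grasp_force: 0.0
```

>>> servo_tool --targets '[[0, [0, 0, 0.5], [0, 0, 0]], [0, [0, 0, 0.5], [0, 0, 0]], [0, [0, 0, 0.5], [0, 0, 0]], [0, [0, 0, 0], [0, 0, 0]], [0, [0, 0, 0], [0, 0, 0]], [0, [0, 0, 0], [0, 0, 0]], [0, [0, 0, 0], [0, 0, 0]], [0, [0, 0, 0], [0, 0, 0]]]'

```text
clock: 29.4
eef_pos: [622.2, -30.6, 41.4]
orientation: [-3.142, 0.0, 0.0]
force: [-0.2, 0.2, -0.1]
gripper_width: 0.004
grasp_force: 0.0
```

Run:
```python
from h import *
s=robot.state(); print(s['eef_pos'],s['force'],s['torque'])
a=robot.snapshot("wrist")[230:330,250:400]; b=robot.snapshot("scene")[240:310,270:350]
cv2.imwrite("pics/x4.png",np.hstack([cv2.resize(a,(450,300)),cv2.resize(b,(343,300),interpolation=cv2.INTER_CUBIC)]))
```

```text
[622.24329186 -30.59748069  41.43865985] [-0.20459149  0.23469862 -0.14974466] [ 0.02646625  0.01722195 -0.023923  ]
```

View pics/x4.png

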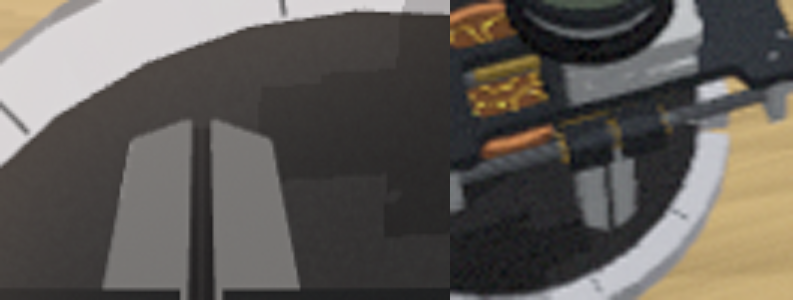

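The view shows fingertips at (200,120) left and (610,230) right; with the 16 mm pads the tip would be around z 66–76, still above the rubber; the black carriage is about 65 mm above the tips, clear of the dish. Continue.

>>> servo_tool --targets '[[0, [0, 0, 0.5], [0, 0, 0]], [0, [0, 0, 0.5], [0, 0, 0]], [0, [0, 0, 0.5], [0, 0, 0]], [0, [0, 0, 0], [0, 0, 0]], [0, [0, 0, 0], [0, 0, 0]], [0, [0, 0, 0], [0, 0, 0]], [0, [0, 0, 0], [0, 0, 0]], [0, [0, 0, 0], [0, 0, 0]]]'

```text
clock: 30.5
eef_pos: [622.2, -30.6, 40.0]
orientation: [3.142, -0.0, -0.0]
force: [0.1, -0.5, -0.3]
gripper_width: 0.01
grasp_force: 0.0
```

>>> servo_tool --targets '[[0, [0, 0, 0.5], [0, 0, 0]], [0, [0, 0, 0.5], [0, 0, 0]], [0, [0, 0, 0.5], [0, 0, 0]], [0, [0, 0, 0], [0, 0, 0]], [0, [0, 0, 0], [0, 0, 0]], [0, [0, 0, 0], [0, 0, 0]], [0, [0, 0, 0], [0, 0, 0]], [0, [0, 0, 0], [0, 0, 0]]]'

```text
clock: 31.5
eef_pos: [622.2, -30.6, 38.4]
orientation: [-3.142, 0.0, -0.0]
force: [-0.3, -0.4, 0.4]
gripper_width: 0.005
grasp_force: 0.0
```

>>> servo_tool --targets '[[0, [0, 0, 0.5], [0, 0, 0]], [0, [0, 0, 0.5], [0, 0, 0]], [0, [0, 0, 0.5], [0, 0, 0]], [0, [0, 0, 0], [0, 0, 0]], [0, [0, 0, 0], [0, 0, 0]], [0, [0, 0, 0], [0, 0, 0]], [0, [0, 0, 0], [0, 0, 0]], [0, [0, 0, 0], [0, 0, 0]]]'

```text
clock: 32.5
eef_pos: [622.3, -30.6, 37.0]
orientation: [-3.142, 0.0, -0.0]
force: [-0.5, -0.2, 0.2]
gripper_width: 0.002
grasp_force: 0.0
```

>>> servo_tool --targets '[[0, [0, 0, 0.5], [0, 0, 0]], [0, [0, 0, 0.5], [0, 0, 0]], [0, [0, 0, 0.5], [0, 0, 0]], [0, [0, 0, 0.3], [0, 0, 0]], [0, [0, 0, 0], [0, 0, 0]], [0, [0, 0, 0], [0, 0, 0]], [0, [0, 0, 0], [0, 0, 0]], [0, [0, 0, 0], [0, 0, 0]]]'

```text
clock: 33.5
eef_pos: [622.3, -30.6, 35.2]
orientation: [3.142, -0.0, 0.0]
force: [0.7, -0.4, -0.1]
gripper_width: 0.002
grasp_force: 0.0
```

>>> servo_tool --targets '[[0, [0, 0, 0.5], [0, 0, 0]], [0, [0, 0, 0.5], [0, 0, 0]], [0, [0, 0, 0.5], [0, 0, 0]], [0, [0, 0, 0], [0, 0, 0]], [0, [0, 0, 0], [0, 0, 0]], [0, [0, 0, 0], [0, 0, 0]], [0, [0, 0, 0], [0, 0, 0]], [0, [0, 0, 0], [0, 0, 0]]]'

```text
clock: 34.5
eef_pos: [622.3, -30.6, 33.7]
orientation: [-3.142, 0.0, -0.0]
force: [-0.6, -0.5, -0.2]
gripper_width: 0.005
grasp_force: 0.0
```

>>> servo_tool --targets '[[0, [0, 0, 0.3], [0, 0, 0]], [0, [0, 0, 0.3], [0, 0, 0]], [0, [0, 0, 0.3], [0, 0, 0]], [0, [0, 0, 0.3], [0, 0, 0]], [0, [0, 0, 0.3], [0, 0, 0]], [0, [0, 0, 0.2], [0, 0, 0]], [0, [0, 0, 0], [0, 0, 0]], [0, [0, 0, 0], [0, 0, 0]]]'

```text
clock: 35.5
eef_pos: [622.3, -30.6, 32.0]
orientation: [3.142, -0.0, 0.0]
force: [-0.2, -0.4, 0.3]
gripper_width: 0.006
grasp_force: 0.0
```

Run:
```python
from h import *
s=robot.state(); print(s['eef_pos'],s['force'],s['torque'],s['q'])
# forward check of pose offset: wheel rim seen by wrist
a=robot.snapshot("wrist"); b=robot.snapshot("scene")
cv2.imwrite("pics/x5.png",np.hstack([cv2.resize(a[120:330,100:520],(480,240)),cv2.resize(b[230:320,250:370],(320,240),interpolation=cv2.INTER_CUBIC)]))
```

```text
[622.27195683 -30.60427251  31.96869615] [-0.23559028 -0.428957    0.2523097 ] [0.03832926 0.03673312 0.03192358] [-1.87942911e-01  4.39965005e-01  1.53187024e+00 -2.96075042e-06
  1.16970815e+00  1.38305874e+00]
```

View pics/x5.png

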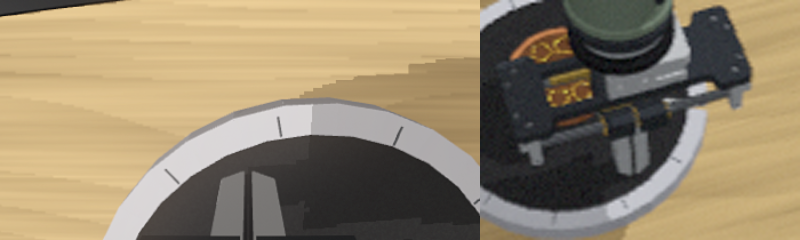

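The wrist half shows the tick marks on the rim at (172,176), (280,127), (398,136), the same ones as at (130,87), (213,43), (307,50) in the first top crop; the fingertips still look free. I use the ticks to check the camera's true height.

Run:
```python
from h import *
T=np.array([plane('top',(300+x/3.3,160+y/3.3),70)[:2] for x,y in((130,87),(213,43),(307,50))])
s=robot.state(); print(T.round(1))
for z in(70,60,50,40,30):
    W=np.array([plane('wrist',(100+x*.875,120+y*.875),z,s)[:2] for x,y in((172,176),(280,127),(398,136))])
    print(z,(W-T).round(1).tolist(),[round(np.linalg.norm(W[i]-W[j])/np.linalg.norm(T[i]-T[j]),3) for i,j in((0,1),(1,2),(0,2))])
```

```text
[[ 626.1    5.1]
 [ 652.7  -46.5]
 [ 647.4 -104.2]]
70 [[2.7, 1.0], [0.6, 0.7], [1.5, 2.1]] [np.float64(0.989), np.float64(0.974), np.float64(0.988)]
60 [[-1.3, 3.0], [-2.0, -0.1], [-1.3, -1.8]] [np.float64(1.043), np.float64(1.028), np.float64(1.043)]
50 [[-5.2, 5.0], [-4.5, -1.0], [-4.1, -5.8]] [np.float64(1.098), np.float64(1.082), np.float64(1.097)]
40 [[-9.1, 7.1], [-7.1, -1.8], [-6.9, -9.7]] [np.float64(1.153), np.float64(1.136), np.float64(1.152)]
30 [[-13.0, 9.1], [-9.7, -2.6], [-9.7, -13.6]] [np.float64(1.207), np.float64(1.189), np.float64(1.206)]
```

>>> servo_tool --targets '[[0, [0, 0, 0.4], [0, 0, 0]], [0, [0, 0, 0.4], [0, 0, 0]], [0, [0, 0, 0.4], [0, 0, 0]], [0, [0, 0, 0.4], [0, 0, 0]], [0, [0, 0, 0], [0, 0, 0]], [0, [0, 0, 0], [0, 0, 0]], [0, [0, 0, 0], [0, 0, 0]], [0, [0, 0, 0], [0, 0, 0]]]'

```text
clock: 36.6
eef_pos: [622.3, -30.6, 30.4]
orientation: [3.142, -0.0, 0.0]
force: [1.1, -0.7, -0.0]
gripper_width: 0.003
grasp_force: 0.0
```

>>> servo_tool --targets '[[0, [0, 0, 0.4], [0, 0, 0]], [0, [0, 0, 0.4], [0, 0, 0]], [0, [0, 0, 0.4], [0, 0, 0]], [0, [0, 0, 0.4], [0, 0, 0]], [0, [0, 0, 0], [0, 0, 0]], [0, [0, 0, 0], [0, 0, 0]], [0, [0, 0, 0], [0, 0, 0]], [0, [0, 0, 0], [0, 0, 0]]]'

```text
clock: 37.6
eef_pos: [622.3, -30.6, 29.3]
orientation: [3.142, -0.0, 0.0]
force: [-2.2, 0.3, 4.7]
gripper_width: 0.007
grasp_force: 2.7
```

Run:
```python
from h import *
s=robot.state(); print(s['eef_pos'],s['force'],s['torque'],s['grasp_force'])
import math
# stroke waypoints: rotate contact about axis by steps
A=np.array([543.5,-66.2]); p=np.array([622.3,-30.6]); d=p-A; r=np.hypot(*d); a=math.degrees(math.atan2(d[1],d[0])); print(r,a)
n=18; st=99.5/n; q=p
for i in range(1,n+1):
    t=math.radians(a+st*i); w=A+r*np.array([math.cos(t),math.sin(t)]); e=w-q; q=w; print([round(e[0],1),round(-e[1],1),0],end=' ')
```

```text
[622.31341762 -30.61444453  29.34175663] [-2.22956816  0.29246604  4.73264769] [0.04775883 0.44393948 0.0033326 ] 2.6672464795410633
86.46849137113468 24.312341429565162
[np.float64(-3.8), np.float64(-7.4), 0] [np.float64(-4.5), np.float64(-7.0), 0] [np.float64(-5.1), np.float64(-6.6), 0] [np.float64(-5.8), np.float64(-6.0), 0] [np.float64(-6.3), np.float64(-5.5), 0] [np.float64(-6.8), np.float64(-4.8), 0] [np.float64(-7.2), np.float64(-4.1), 0] [np.float64(-7.6), np.float64(-3.4), 0] [np.float64(-7.9), np.float64(-2.7), 0] [np.float64(-8.1), np.float64(-1.9), 0] [np.float64(-8.3), np.float64(-1.1), 0] [np.float64(-8.3), np.float64(-0.3), 0] [np.float64(-8.3), np.float64(0.5), 0] [np.float64(-8.2), np.float64(1.3), 0] [np.float64(-8.1), np.float64(2.1), 0] [np.float64(-7.8), np.float64(2.9), 0] [np.float64(-7.5), np.float64(3.6), 0] [np.float64(-7.1), np.float64(4.3), 0]
```

>>> servo_tool --targets '[[0, [0, 0, 0.3], [0, 0, 0]], [0, [0, 0, 0.3], [0, 0, 0]], [0, [0, 0, 0.3], [0, 0, 0]], [0, [0, 0, 0], [0, 0, 0]], [0, [-3.8, -7.4, 0], [0, 0, 0]], [0, [-4.5, -7.0, 0], [0, 0, 0]], [0, [-5.1, -6.6, 0], [0, 0, 0]], [0, [-5.8, -6.0, 0], [0, 0, 0]]]'

```text
clock: 38.6
eef_pos: [607.0, -5.2, 30.2]
orientation: [3.138, -0.0, 0.013]
force: [2.8, -3.8, 5.7]
gripper_width: 0.008
grasp_force: 3.1
```

>>> servo_tool --targets '[[0, [0, 0, 0.4], [0, 0, 0]], [0, [-6.3, -5.5, 0], [0, 0, 0]], [0, [-6.8, -4.8, 0], [0, 0, 0]], [0, [-7.2, -4.1, 0], [0, 0, 0]], [0, [-7.6, -3.4, 0], [0, 0, 0]], [0, [0, 0, 0], [0, 0, 0]], [0, [0, 0, 0], [0, 0, 0]], [0, [0, 0, 0], [0, 0, 0]]]'

```text
clock: 39.6
eef_pos: [579.6, 13.4, 30.7]
orientation: [3.14, -0.0, 0.014]
force: [1.0, -2.0, 9.9]
gripper_width: 0.003
grasp_force: 5.3
```

```bash
cat > a.py <<'E'
from h import *
A=np.array([543.5,-66.2])
s=robot.state(); img=robot.snapshot('top'); cv2.imwrite('pics/t_%d.png'%(s['clock']*100),img)
# rim notch: sample ring radius 112-116 at z70; bright=rim; mark: sample radius 70-98
c=robot.camera_info('top'); M=R.from_rotvec(np.ravel(c['rvec'])).as_matrix(); t=np.ravel(c['tvec'])
def proj(p):
    q=M@p+t; u=q[:2]/q[2]; u=u*(1+c['k1']*(u@u)); return c['fx']*u[0]+c['cx'],c['fy']*u[1]+c['cy']
g=cv2.cvtColor(img,cv2.COLOR_BGR2HSV); 
an=np.arange(0,360,0.5); 
def ring(rs,ch,z=70):
    P=np.array([[proj(np.array([A[0]+r*np.cos(np.radians(a)),A[1]+r*np.sin(np.radians(a)),z])) for a in an] for r in rs],np.float32)
    return cv2.remap(ch,P[...,0].copy(),P[...,1].copy(),cv2.INTER_LINEAR).astype(float)
v=ring(np.arange(70,98,2),g[...,2]).min(0); sat=ring(np.arange(110,118,2),g[...,1]).mean(0)
def pk(x,th):
    w=np.clip(x-th,0,None); i=np.argmax(np.convolve(np.r_[x,x],np.ones(5),'same')[:len(x)]); j=(np.arange(i-12,i+13))%len(x); return round(float(an[i]+((w[j]*np.arange(-12,13)).sum()/max(w[j].sum(),1e-6))*0.5),2),x[i]
print('mark',pk(v,90),'notch(sat)',pk(sat,60)); print(s['clock'],s['eef_pos'].round(1),s['force'].round(1))
i=np.argsort(-v)[:8]; print(an[i],v[i].round())
E
python3 a.py
```

```text
mark (15.88, np.float64(124.0)) notch(sat) (79.96, np.float64(108.0))
39.6 [579.6  13.4  30.7] [ 1.  -2.   9.9]
[16.  16.5 14.5 14.  15.5 15.  13.  13.5] [124. 124. 124. 124. 124. 124. 123. 123.]
```

```bash
cat > b.py <<'E'
import sys
from h import *
A=np.array([543.5,-66.2]); an=np.arange(0,360,1.0)
c=robot.camera_info('top'); M=R.from_rotvec(np.ravel(c['rvec'])).as_matrix(); t=np.ravel(c['tvec'])
def ring(rs,ch,z=70):
    P=[]
    for r in rs:
        p=np.c_[A[0]+r*np.cos(np.radians(an)),A[1]+r*np.sin(np.radians(an)),0*an+z]
        q=p@M.T+t; u=q[:,:2]/q[:,2:]; u=u*(1+c['k1']*(u*u).sum(1,keepdims=True)); P.append(u*c['fx']+[c['cx'],c['cy']])
    P=np.array(P,np.float32); return cv2.remap(ch,P[...,0].copy(),P[...,1].copy(),cv2.INTER_LINEAR).astype(int)
def show(img):
    g=cv2.cvtColor(img,cv2.COLOR_BGR2HSV)
    return ring([70,75,80,85,90],g[...,2]).min(0), ring([110,113,116],g[...,1]).min(0), ring([110,113,116],g[...,2]).mean(0)
if __name__=='__main__':
    for f in sys.argv[1:]:
        v,s,w=show(cv2.imread(f)); print(f)
        print('mark>90:',[(int(a),int(x)) for a,x in zip(an,v) if x>75]); print('wood(sat>60):',[(int(a),int(x)) for a,x in zip(an,s) if x>60])
        print('nonrim V<140:',an[w<140].astype(int).tolist())
E
python3 b.py pics/top0.png pics/t_39*.png
```

```text
pics/top0.png
mark>90: [(68, 102), (69, 127), (70, 137), (71, 125), (72, 106)]
wood(sat>60): [(69, 79), (70, 104), (71, 109), (72, 97), (73, 63)]
nonrim V<140: []
pics/t_3960.png
mark>90: [(0, 111), (1, 100), (2, 88), (3, 78), (5, 77), (6, 76), (9, 87), (10, 100), (11, 112), (12, 119), (13, 123), (14, 124), (15, 124), (16, 124), (17, 123), (18, 123), (19, 123), (20, 122), (21, 122), (22, 120), (23, 119), (24, 119), (25, 119), (26, 118), (27, 117), (28, 116), (29, 116), (30, 115), (31, 114), (32, 113), (33, 112), (34, 111), (35, 110), (36, 109), (37, 107), (38, 105), (39, 101), (40, 96), (41, 89), (42, 84), (43, 80), (44, 78), (45, 77), (46, 76), (47, 76), (48, 77), (49, 77), (50, 76), (137, 76), (138, 85), (139, 93), (140, 100), (141, 104), (142, 104), (143, 103), (144, 104), (145, 105), (146, 105), (147, 104), (148, 105), (149, 105), (150, 105), (151, 104), (152, 105), (153, 105), (154, 105), (155, 105), (156, 105), (157, 104), (158, 104), (159, 103), (160, 102), (161, 102), (162, 101), (163, 100), (164, 99), (165, 98), (166, 96), (167, 95), (168, 99), (169, 112), (170, 120), (171, 
[... 324 characters left out ...]
[(79, 87), (80, 107), (81, 85)]
nonrim V<140: [0, 1, 2, 3, 4, 5, 6, 7, 8, 9, 10, 11, 12, 13, 14, 15, 16, 30, 31, 32, 33, 34, 35, 36, 37, 38, 39, 40, 41, 42, 43, 44, 45, 46, 47, 48, 49, 50, 51, 52, 53, 54, 55, 56, 57, 58, 59, 60, 61, 62, 63, 64, 65, 66, 67, 68, 69, 70, 71, 77, 78, 114, 115, 116, 117, 118, 119, 120, 121, 122, 123, 124, 125, 126, 127, 128, 129, 130, 131, 132, 133, 134, 135, 136, 137, 138, 139, 140, 141, 142, 143, 144, 145, 146, 147, 148, 149, 150, 151, 152, 153, 154, 155, 156, 157, 158, 159, 160, 161, 162, 163, 164, 165, 166, 167, 168, 169, 170, 171, 172, 173, 174, 175, 176, 177, 178, 179, 182, 183, 289, 290, 346, 347, 348, 349, 350, 351, 352, 353, 354, 355, 356, 357, 358, 359]
```

>>> servo_tool --targets '[[0, [0, 0, 0.4], [0, 0, 0]], [0, [0, 0, 0.4], [0, 0, 0]], [0, [0, 0, 0.4], [0, 0, 0]], [0, [0, 0, 0], [0, 0, 0]], [0, [0, 0, 0], [0, 0, 0]], [0, [-4, -1.8, 0], [0, 0, 0]], [0, [-4, -1.6, 0], [0, 0, 0]], [0, [-4, -1.4, 0], [0, 0, 0]]]'

```text
clock: 40.65
eef_pos: [570.5, 16.7, 30.8]
orientation: [3.137, 0.0, 0.024]
force: [5.7, -3.9, 10.7]
gripper_width: 0.003
grasp_force: 5.5
```

```bash
cat > d.py <<'E'
from b import *
s=robot.state(); img=robot.snapshot('top'); v,sa,w=show(img)
d=s['eef_pos'][:2]-A
print(s['clock'],s['eef_pos'].round(1),s['force'].round(1),'contact',np.hypot(*d).round(1),np.degrees(np.arctan2(d[1],d[0])).round(1))
print('wood:',[(int(a),int(x)) for a,x in zip(an,sa) if x>50],'\nrim:',an[(sa<50)&(w>150)].astype(int).tolist())
E
python3 d.py
```

```text
40.65 [570.5  16.7  30.8] [ 5.7 -3.9 10.7] contact 87.2 72.0
wood: [(85, 97), (86, 111), (87, 93), (88, 58)] 
rim: [79, 80, 81, 82, 89, 90, 91, 92, 93, 94, 95, 96, 97, 98, 99, 100, 101, 102, 103, 104, 105, 106, 107, 108, 109, 110, 111, 112, 113, 114, 115, 116, 117, 118, 119, 120, 121, 122, 123, 124, 125, 182, 183, 184, 185, 186, 187, 188, 189, 190, 191, 192, 193, 194, 195, 196, 197, 198, 199, 200, 201, 202, 203, 204, 205, 206, 207, 208, 209, 210, 211, 212, 213, 214, 215, 216, 217, 218, 219, 220, 221, 222, 223, 224, 225, 226, 227, 228, 229, 230, 231, 232, 233, 234, 235, 236, 237, 238, 239, 240, 241, 242, 243, 244, 245, 246, 247, 248, 249, 250, 251, 252, 253, 254, 255, 256, 257, 258, 259, 260, 261, 262, 263, 264, 265, 266, 267, 268, 269, 270, 271, 272, 273, 274, 279, 313, 314, 315, 316, 317, 318, 319, 320, 321, 322, 323, 324, 325, 326, 327, 328, 329, 330, 331, 332, 333, 334, 335, 336, 337, 338, 339, 340, 341, 342, 343, 344, 345, 346, 347, 348]
```

Sticking now: notch followed the finger (79.9→86.4°). Press a bit more and continue the stroke.

>>> servo_tool --targets '[[0, [0, 0, 0.7], [0, 0, 0]], [0, [-8.1, -2.2, 0], [0, 0, 0]], [0, [-8.2, -1.4, 0], [0, 0, 0]], [0, [-8.3, -0.6, 0], [0, 0, 0]], [0, [-8.3, 0.2, 0], [0, 0, 0]], [0, [-8.3, 1.0, 0], [0, 0, 0]], [0, [-8.2, 1.8, 0], [0, 0, 0]], [0, [-8.0, 2.5, 0], [0, 0, 0]]]'

```text
clock: 41.7
eef_pos: [515.0, 16.3, 30.9]
orientation: [3.139, -0.001, 0.03]
force: [7.2, -2.0, 13.8]
gripper_width: -0.002
grasp_force: 6.7
```

```bash
python3 d.py | cut -c1-250
```

```text
41.7 [515.   16.3  30.9] [ 7.2 -2.  13.8] contact 87.3 109.0
wood: [] 
rim: [0, 1, 2, 3, 4, 5, 6, 7, 8, 9, 10, 11, 12, 13, 14, 15, 16, 17, 18, 19, 20, 21, 22, 23, 24, 25, 26, 27, 28, 29, 30, 31, 32, 33, 34, 35, 36, 37, 38, 39, 40, 41, 42, 43, 44, 45, 46, 47, 48, 49, 50, 51, 122, 123, 124, 125, 126, 127, 128, 129, 130, 1
```

```bash
cat > e.py <<'E'
from b import *
import b
b.an=an=np.arange(0,360,0.25)
def ticks(img):
    V=cv2.cvtColor(img,cv2.COLOR_BGR2HSV); v=b.ring([106,108,110],V[...,2]).mean(0); s=b.ring([108,113],V[...,1]).max(0)
    k=41; med=cv2.medianBlur(np.tile(v.astype(np.uint8),3).reshape(1,-1),k).ravel() if 0 else np.array([np.median(np.take(v,range(i-30,i+31),mode='wrap')) for i in range(len(v))])
    d=med-v; out=[]
    for i in range(len(d)):
        if d[i]>10 and d[i]==max(np.take(d,range(i-20,i+21),mode='wrap')) and med[i]>140: out.append((float(an[i]),int(d[i])))
    return out
s=robot.state(); img=robot.snapshot('top'); cv2.imwrite('pics/t_%d.png'%(s['clock']*100),img)
print(ticks(cv2.imread('pics/top0.png'))); print(s['clock'],ticks(img))
E
python3 e.py
```

```text
[(11.0, 19), (40.5, 18), (40.75, 18), (67.75, 24), (68.0, 24), (100.0, 16), (129.75, 14), (160.0, 25), (190.25, 26), (220.25, 21), (220.5, 21), (250.5, 21), (280.25, 18), (280.5, 18), (310.5, 13), (310.75, 13), (340.5, 27)]
41.75 [(0.25, 20), (0.5, 20), (30.75, 19), (31.0, 19), (149.5, 19), (149.75, 19), (150.0, 19), (210.25, 26), (300.75, 28), (330.75, 23)]
```

>>> servo_tool --targets '[[0, [-7.8, 3.1, 0.2], [0, 0, 0]], [0, [-7.4, 3.8, 0], [0, 0, 0]], [0, [-7.0, 4.5, 0], [0, 0, 0]], [0, [-6.6, 5.2, 0], [0, 0, 0]], [0, [-6.0, 5.8, 0], [0, 0, 0]], [0, [-5.4, 6.3, 0], [0, 0, 0]], [0, [-4.8, 6.8, 0], [0, 0, 0]], [0, [0, 0, 0], [0, 0, 0]]]'

```text
clock: 42.8
eef_pos: [469.1, -19.3, 31.0]
orientation: [3.139, -0.001, 0.026]
force: [3.2, 0.4, 20.8]
gripper_width: 0.003
grasp_force: 10.1
```

```bash
python3 e.py|tail -1; python3 d.py | head -2|cut -c1-250
```

```text
42.8 [(3.5, 21), (3.75, 21), (34.0, 13), (63.5, 27), (63.75, 27), (93.0, 15), (273.75, 21), (304.0, 12), (333.75, 22)]
42.85 [469.1 -19.2  31. ] [ 3.  -0.1 20.8] contact 88.0 147.7
wood: []
```

>>> servo_tool --targets '[[0, [0, 0, -1.0], [0, 0, 0]], [0, [-4.1, 7.3, 0], [0, 0, 0]], [0, [-3.4, 7.6, 0], [0, 0, 0]], [0, [-2.6, 7.9, 0], [0, 0, 0]], [0, [0, 0, 0], [0, 0, 0]], [0, [0, 0, 0], [0, 0, 0]], [0, [0, 0, 0], [0, 0, 0]], [0, [0, 0, 0], [0, 0, 0]]]'

```text
clock: 43.9
eef_pos: [457.8, -41.9, 31.1]
orientation: [3.139, -0.001, 0.021]
force: [2.0, 0.3, 18.3]
gripper_width: 0.005
grasp_force: 9.2
```

```bash
python3 e.py|tail -1; python3 d.py | head -2|cut -c1-250
```

```text
43.9 [(17.75, 21), (47.5, 20), (47.75, 20), (76.75, 16), (106.75, 16), (257.5, 17), (287.25, 17), (287.5, 17), (317.75, 19), (347.5, 30)]
43.95 [457.8 -41.9  31.1] [ 2.4  0.7 18.7] contact 89.1 164.2
wood: []
```

>>> servo_tool --targets '[[0, [-0.6, 2.5, 0], [0, 0, 0]], [0, [-0.6, 2.5, 0], [0, 0, 0]], [0, [0, 0, 0], [0, 0, 0]], [0, [0, 0, 0], [0, 0, 0]], [0, [0, 0, 0], [0, 0, 0]], [0, [0, 0, 0], [0, 0, 0]], [0, [0, 0, 0], [0, 0, 0]], [0, [0, 0, 0], [0, 0, 0]]]'

```text
clock: 45.0
eef_pos: [456.6, -45.9, 31.1]
orientation: [3.141, -0.001, 0.022]
force: [1.8, 2.8, 19.6]
gripper_width: 0.004
grasp_force: 9.6
```

```bash
python3 e.py|tail -1; python3 d.py | head -2|cut -c1-250
```

```text
45.0 [(19.75, 17), (49.75, 16), (79.75, 23), (109.25, 13), (259.5, 18), (259.75, 18), (289.75, 17), (319.75, 13), (320.0, 13), (349.5, 24)]
45.05 [456.6 -45.9  31.1] [ 2.4  3.1 18.4] contact 89.2 166.8
wood: []
```

>>> servo_tool --targets '[[0, [0, 0, -3], [0, 0, 0]], [0, [0, 0, -10], [0, 0, 0]], [0, [0, 0, -40], [0, 0, 0]], [0, [0, 0, -50], [0, 0, 0]], [60, [-50, -6, 0], [0, 0, 0.085]], [60, [-50, -6, 0], [0, 0, 0.085]], [60, [0, 0, 0], [0, 0, 0]], [60, [0, 0, 0], [0, 0, 0]]]'

```text
clock: 46.1
eef_pos: [350.5, -29.4, 129.4]
orientation: [3.13, -0.267, 0.001]
force: [-0.4, -0.8, -0.5]
gripper_width: 0.394
grasp_force: 0.0
```

```bash
python3 e.py|tail -1; python3 d.py | cut -c1-400
python3 - <<'E'
from h import *
s=robot.state(); a=robot.snapshot('wrist'); cv2.imwrite('pics/w9.png',a)
M=R.from_rotvec(s['orientation']).as_matrix(); print(s['eef_pos'],M[:,0].round(3),s['gripper_width'])
k=np.array([357,-33.9,44]); print('knob in tool',(M.T@(k-s['eef_pos'])).round(1))
E
```

```text
46.1 [(19.75, 16), (49.75, 17), (79.75, 23), (109.25, 18), (138.5, 19), (170.0, 71), (199.0, 29), (229.25, 21), (259.25, 18), (259.5, 18), (259.75, 18), (289.75, 16), (319.5, 13), (319.75, 13), (320.0, 13), (349.5, 24)]
46.15 [351.  -29.6 129.6] [ 0.7 -0.1  1.2] contact 195.9 169.2
wood: [(167, 87), (168, 102), (169, 107), (170, 101), (171, 53)] 
rim: [0, 1, 2, 3, 4, 5, 6, 7, 8, 9, 10, 11, 12, 13, 14, 15, 16, 17, 18, 19, 20, 21, 22, 23, 24, 25, 26, 27, 28, 29, 30, 31, 32, 33, 34, 35, 36, 37, 38, 39, 40, 41, 42, 43, 44, 45, 46, 47, 48, 49, 50, 51, 52, 53, 54, 55, 56, 57, 58, 59, 60, 61, 62, 63, 64, 65, 66, 67, 68, 69, 70, 71, 72, 73, 74, 75, 76, 77, 78, 79, 80, 81, 82, 83, 84, 85, 86, 87, 88, 89, 90, 91, 92, 93, 94, 95, 96, 97, 98, 99, 100,
[351.17786828 -29.66857945 129.63401662] [ 0.986 -0.169  0.001] 0.47679406468725877
knob in tool [ 6.4  3.2 85.6]
```

View pics/w9.png

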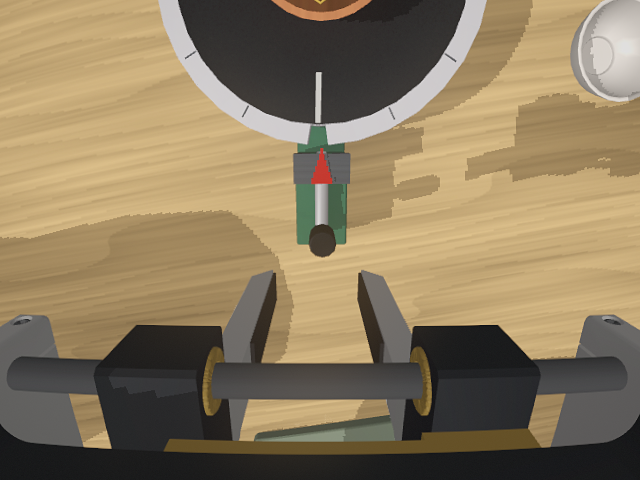

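The wrist view shows the mark (318,72–120), notch (317,130), pointer tip (320,150) and knob (322,240) in one line, within about 1.5 mm. The open fingertips are at y≈272, so the knob is ~8 mm ahead. Straddle the knob now.

>>> servo_tool --targets '[[60, [8, 3.5, 0], [0, 0, 0]], [60, [0, 0, 30], [0, 0, 0]], [60, [0, 0, 30], [0, 0, 0]], [60, [0, 0, 15], [0, 0, 0]], [60, [0, 0, 8], [0, 0, 0]], [0, [0, 0, 0], [0, 0, 0]], [0, [0, 0, 0], [0, 0, 0]], [0, [0, 0, 0], [0, 0, 0]]]' --squeeze 10

```text
clock: 47.25
eef_pos: [358.2, -34.4, 47.1]
orientation: [3.13, -0.267, 0.003]
force: [0.4, 1.1, -0.7]
gripper_width: 0.312
grasp_force: 0.0
```

>>> servo_tool --targets '[[0, [0, 0, 0], [0, 0, 0]], [0, [0, 0, 0], [0, 0, 0]], [0, [0, 0, 0], [0, 0, 0]], [0, [0, 0, 0], [0, 0, 0]], [0, [0, 0, 0], [0, 0, 0]], [0, [0, 0, 0], [0, 0, 0]], [0, [0, 0, 0], [0, 0, 0]], [0, [0, 0, 0], [0, 0, 0]]]'

```text
clock: 48.25
eef_pos: [357.8, -34.7, 46.8]
orientation: [3.129, -0.267, 0.001]
force: [-1.1, -4.6, 5.8]
gripper_width: 0.207
grasp_force: 10.0
```

>>> servo_tool --targets '[[0, [1.5, 0, 0], [0, 0, 0]], [0, [1.5, 0, 0], [0, 0, 0]], [0, [1.5, 0, 0], [0, 0, 0]], [0, [1.5, 0, 0], [0, 0, 0]], [0, [1, 0, 0], [0, 0, 0]], [0, [1, 0, 0], [0, 0, 0]], [0, [0, 0, 0], [0, 0, 0]], [0, [0, 0, 0], [0, 0, 0]]]'

```text
clock: 49.25
eef_pos: [365.2, -35.9, 46.8]
orientation: [3.129, -0.267, -0.001]
force: [-2.3, -4.3, 7.6]
gripper_width: 0.211
grasp_force: 10.0
```

Only sliding friction, no jam. Push on.

>>> servo_tool --targets '[[0, [1.5, 0, 0], [0, 0, 0]], [0, [1.5, 0, 0], [0, 0, 0]], [0, [1.5, 0, 0], [0, 0, 0]], [0, [1.5, 0, 0], [0, 0, 0]], [0, [1, 0, 0], [0, 0, 0]], [0, [1, 0, 0], [0, 0, 0]], [0, [0, 0, 0], [0, 0, 0]], [0, [0, 0, 0], [0, 0, 0]]]'

```text
clock: 50.25
eef_pos: [371.9, -37.0, 46.7]
orientation: [3.13, -0.266, -0.005]
force: [-5.7, -3.1, 9.5]
gripper_width: 0.21
grasp_force: 10.0
```

>>> servo_tool --targets '[[0, [0.7, 0, 0], [0, 0, 0]], [0, [0.7, 0, 0], [0, 0, 0]], [0, [0.7, 0, 0], [0, 0, 0]], [0, [0.7, 0, 0], [0, 0, 0]], [0, [0, 0, 0], [0, 0, 0]], [0, [0, 0, 0], [0, 0, 0]], [0, [0, 0, 0], [0, 0, 0]], [0, [0, 0, 0], [0, 0, 0]]]'

```text
clock: 51.25
eef_pos: [374.5, -37.4, 46.7]
orientation: [3.13, -0.266, -0.006]
force: [-6.3, -3.9, 10.6]
gripper_width: 0.208
grasp_force: 10.0
```

>>> servo_tool --targets '[[0, [0.7, 0, 0], [0, 0, 0]], [0, [0.7, 0, 0], [0, 0, 0]], [0, [0.6, 0, 0], [0, 0, 0]], [0, [0, 0, 0], [0, 0, 0]], [0, [0, 0, 0], [0, 0, 0]], [0, [0, 0, 0], [0, 0, 0]], [0, [0, 0, 0], [0, 0, 0]], [0, [0, 0, 0], [0, 0, 0]]]'

```text
clock: 52.25
eef_pos: [375.0, -37.5, 46.3]
orientation: [3.13, -0.266, -0.01]
force: [-7.6, -3.7, 12.6]
gripper_width: 0.211
grasp_force: 10.0
```

>>> servo_tool --targets '[[60, [0, 0, 0], [0, 0, 0]], [60, [0, 0, 0], [0, 0, 0]], [60, [0, 0, 0], [0, 0, 0]], [60, [0, 0, 0], [0, 0, 0]], [60, [0, 0, -20], [0, 0, 0]], [60, [0, 0, -50], [0, 0, 0]], [60, [0, 0, -50], [0, 0, 0]], [60, [0, 0, -20], [0, 0, 0]]]'

```text
clock: 53.25
eef_pos: [380.0, -38.2, 189.7]
orientation: [3.129, -0.267, 0.009]
force: [-0.1, 0.0, 0.2]
gripper_width: 0.596
grasp_force: 0.0
```

```bash
python3 - <<'E'
from h import *
s=robot.state(); a=robot.snapshot('wrist'); t=robot.snapshot('top'); cv2.imwrite('pics/w10.png',a); cv2.imwrite('pics/t10.png',t)
print(s['clock'],s['eef_pos'],s['force'].round(1),s['gripper_width'])
def tip(img,name,st,z,m):
    n,l,stt,c=cv2.connectedComponentsWithStats(m.astype(np.uint8)); return [(stt[i,4],c[i].round(1),plane(name,c[i],z,st).round(1)) for i in np.argsort(-stt[1:,4])[:4]+1]
for nm,img,st in(('before',cv2.imread('pics/w9.png'),dict(eef_pos=np.array([351.18,-29.67,129.63]),orientation=np.array([3.13,-.267,.001]))),('after',a,s)):
    hsv=cv2.cvtColor(img,cv2.COLOR_BGR2HSV)
    m=(hsv[...,2]<95)&(hsv[...,1]<140); m[:150]=0; m[300:]=0; m[:,:280]=0; m[:,360:]=0
    print(nm,tip(img,'wrist',st,107,m))
    r=((hsv[...,0]<6)|(hsv[...,0]>174))&(hsv[...,1]>170); r[300:]=0; r[:120]=0; print(' red',tip(img,'wrist',st,75,r)[:1])
E
python3 e.py|tail -1
```

```text
53.25 [379.95836205 -38.15161386 189.74107537] [-0.1  0.   0.2] 0.5961233889787627
before [(np.int32(713), array([321.9, 239.9]), array([359.4, -34.9, 107. ])), (np.int32(65), array([335.2, 152.3]), array([418.4, -53.9, 107. ])), (np.int32(50), array([307.7, 152.2]), array([421.6, -35.6, 107. ])), (np.int32(46), array([358.6, 287.6]), array([318.2, -55.8, 107. ]))]
 red [(np.int32(371), array([321.4, 171.1]), array([404.9, -42.6,  75. ]))]
after [(np.int32(583), array([317.3, 153.8]), array([446.7, -50.2, 107. ])), (np.int32(474), array([316.9, 236.3]), array([375.7, -37.7, 107. ])), (np.int32(115), array([329.4, 181.1]), array([422.3, -56.5, 107. ])), (np.int32(100), array([303.8, 181.3]), array([425.8, -34.8, 107. ]))]
 red [(np.int32(226), array([316.7, 198. ]), array([404.9, -42.6,  75. ]))]
53.35 [(20.0, 19), (50.0, 11), (80.0, 21), (109.75, 17), (110.0, 17), (138.75, 17), (199.25, 17), (199.5, 17), (229.75, 18), (259.75, 21), (260.0, 21), (290.0, 17), (320.0, 17), (349.75, 22)]
```

The knob moved ~16.5 mm by sight. I check the stop with one more gentle grip and push.

>>> servo_tool --targets '[[60, [-4, 0, 40], [0, 0, 0]], [60, [0, 0, 50], [0, 0, 0]], [60, [0, 0, 35], [0, 0, 0]], [60, [0, 0, 15], [0, 0, 0]], [0, [0, 0, 0], [0, 0, 0]], [0, [0, 0, 0], [0, 0, 0]], [0, [0, 0, 0], [0, 0, 0]], [0, [0, 0, 0], [0, 0, 0]]]' --squeeze 20

```text
clock: 54.4
eef_pos: [374.7, -37.4, 47.1]
orientation: [3.129, -0.267, 0.003]
force: [-1.3, -6.4, 1.5]
gripper_width: 0.213
grasp_force: 3.9
```

>>> servo_tool --targets '[[0, [0, 0, 0], [0, 0, 0]], [0, [0, 0, 0], [0, 0, 0]], [0, [0, 0, 0], [0, 0, 0]], [0, [0, 0, 0], [0, 0, 0]], [0, [0, 0, 0], [0, 0, 0]], [0, [0, 0, 0], [0, 0, 0]], [0, [1, 0, 0], [0, 0, 0]], [0, [0, 0, 0], [0, 0, 0]]]'

```text
clock: 55.4
eef_pos: [374.5, -37.5, 46.9]
orientation: [3.13, -0.266, -0.002]
force: [-4.0, -1.3, 8.6]
gripper_width: 0.203
grasp_force: 20.0
```

>>> servo_tool --targets '[[0, [1, 0, 0], [0, 0, 0]], [0, [1, 0, 0], [0, 0, 0]], [0, [1, 0, 0], [0, 0, 0]], [0, [0, 0, 0], [0, 0, 0]], [0, [0, 0, 0], [0, 0, 0]], [0, [0, 0, 0], [0, 0, 0]], [0, [0, 0, 0], [0, 0, 0]], [0, [0, 0, 0], [0, 0, 0]]]'

```text
clock: 56.4
eef_pos: [374.3, -37.4, 46.8]
orientation: [3.13, -0.265, -0.013]
force: [-11.5, -0.8, 18.2]
gripper_width: 0.208
grasp_force: 20.0
```

Firm stop: no motion at 11.5 N. Release and retreat.

>>> servo_tool --targets '[[60, [-2, 0, 0], [0, 0, 0]], [60, [0, 0, 0], [0, 0, 0]], [60, [0, 0, 0], [0, 0, 0]], [60, [0, 0, 0], [0, 0, 0]], [60, [0, 0, -20], [0, 0, 0]], [60, [0, 0, -50], [0, 0, 0]], [60, [0, 0, -50], [0, 0, 0]], [60, [0, 0, 0], [0, 0, 0]]]'

```text
clock: 57.4
eef_pos: [379.7, -38.5, 170.8]
orientation: [3.128, -0.267, 0.015]
force: [-0.6, -0.6, -0.2]
gripper_width: 0.601
grasp_force: 0.0
```

```bash
python3 e.py|tail -1
python3 - <<'E'
from h import *
s=robot.state(); a=robot.snapshot('wrist'); hsv=cv2.cvtColor(a,cv2.COLOR_BGR2HSV)
m=(hsv[...,2]<95)&(hsv[...,1]<140); m[:205]=0; m[300:]=0; m[:,:280]=0; m[:,360:]=0
n,l,st,c=cv2.connectedComponentsWithStats(m.astype(np.uint8)); i=1+np.argmax(st[1:,4]); k=plane('wrist',c[i],107,s)
print(s['clock'],s['eef_pos'].round(1),s['force'].round(1),st[i,4],k.round(1))
if s['eef_pos'][2]>140 and abs(k[0]-375.7)<2: print(robot.sign_off())
E
```

```text
57.4 [(20.0, 19), (50.0, 12), (80.0, 20), (109.75, 16), (138.5, 16), (138.75, 16), (170.0, 50), (170.25, 50), (199.5, 20), (229.75, 19), (260.0, 21), (290.0, 20), (320.0, 17), (349.75, 21)]
57.45 [377.6 -37.8 168.2] [-0.5  0.1 -0.2] 551 [375.8 -37.7 107. ]
the job is handed in; nothing more can be done
None
```

The job is handed in at 57.5 s: the mark faces the pointer within about 1 mm, the bolt is home against its firm stop (no movement at 11.5 N), wheel pressure read at most about 21 N of the 28 N limit, and I saw no contact with the dish or the things around.

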